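# Unload the masking-tape roll from its spindle stand

### The job

Clear the tape stand on the wax bench: take the steel keeper bar off the spindle and lay it flat in the tool tray next to the file, lying the same way as the file. Then raise the lifter by its grip as far as it goes so that it carries the roll of tape up off the spindle, slide the roll (do not lift it) across onto the landing deck until it is wholly on the deck, and finally push the empty lifter all the way back down. Leave the file and the other things on the bench where they are.

Things in the scene. Friction and masses are not known exactly. Their poses are not given: they have to be found in the camera images.
- stand: Fixed wooden tape stand, base 120 (x) x 285 (y) x 12 mm; origin under its middle, y from the spindle to the landing deck. Steel spindle 44 mm thick at local (0, -35 mm), top at z 65 mm, with a slot along x 16 mm wide, 8 mm deep. Deck y 16 to 136 mm, top at z 68 mm, 12 mm high rails on its sides and +y end, open towards the spindle. Two 6 mm guide rods 85 mm high at (+-44, -79 mm).
- spindle_top (a point): Point on the spindle's axis at the height of its top (local z 65 mm of the stand). Axes as the stand's.
- landing (a point): Centre of the landing deck, on its top surface. Axes as the stand's. From here it is 60 mm to the end rail (+y), 60 mm to the deck's open edge (-y), 52 mm to each side rail and 111 mm to the spindle axis.
- lifter (a joint): Height of the lifter, m: 0 down, 0.040 fully up. A flat dark steel plate 98 x 98 x 6 mm around the spindle, under the roll, sliding vertically; its top is at stand z 30 mm when down, 70 mm when up (5 mm above the spindle's top, 2 mm above the deck). It stays where it is left; friction about 6 N.
- lifter_grip (a point): Centre of the top face of the lifter's grip, an upright dark wooden block 16 (x) x 30 (y) x 54 mm tall on an arm of the lifter plate, 95 mm from the spindle's axis on the side away from the deck. Its top is 48 mm above the plate's top (stand z 78 mm down, 118 mm up). Axes as the stand's.
- tape_roll: Roll of pale masking tape, outside diameter 92 mm, bore 52 mm with a cardboard core, 24 mm high, lying flat on the lifter around the spindle. About 180 g. Origin: centre of its underside; z along its axis.
- keeper_bar: Flat steel bar 150 (x) x 12 (y) x 8 mm (z) lying in the slot across the spindle's top, above the roll. On its middle stands a dark wooden tab 40 (x) x 12 (y) mm, from 8 to 48 mm above the bar's underside, to hold it by. About 120 g. Origin: centre of the bar's underside; x along the bar.
- tray: Fixed shallow open pine tray, 240 (x) x 120 (y) mm outside, walls 5 mm thick and 17 mm high in all, inner floor 5 mm above its underside. Origin: centre of its underside; x along the tray.
- file: Steel edge file with a wooden handle, 200 (x) x 24 mm, blade 5 mm and handle 10 mm thick, lying along the tray near one long side. Origin: middle of its underside; x along it.
- wax_block: Glide wax block 90 x 40 x 28 mm, a bystander. Origin: centre of its underside.
- bevel_guide: Plastic bevel guide, plate 70 x 50 x 12 mm with an upright rib 40 mm high in all, a bystander. Origin: centre of its underside.
- thermometer: Chrome snow thermometer, stem 120 x 20 x 8 mm with a round dial of 48 mm diameter at its -x end, a bystander. Origin: middle of the stem's underside.

How it is judged:
By the outcome, as a careful person would: the job done as asked, in the order asked, and still so for the second after the job is handed in, with the robot touching nothing.
It also fails if it takes over 72 s, if anything falls off the work surface, if the arm or the gripper's body presses on something with over 40 N, if the wrist force passes 120 N, or if a joint passes its speed limit or range.

### The arm

A 6-joint arm with a two-finger parallel gripper is mounted at the origin on the work surface. World frame = base frame: x ahead of the robot, y to its left, z up, the work surface at z = 0. Lengths are in m, angles in degrees, forces in N, time in s.
With the tool pointing down it reaches from about 0.35 to 0.875 m from the base axis. Payload 4.2 kg.
Tool frame: the origin (TCP) lies on the centre line of the jaws, within the pads' length; the fingertips stand 11 mm ahead of it and the grasp point (between the pads) lies 8 mm behind it; z points along the fingers, y is the line along which they close (so a half turn about z gives the same grasp; the last joint's range is limited). The gripper opens to 87 mm and grips with 3 to 60 N. Pads are 19 mm wide; open, the fingers measure 117 mm over their backs; the gripper's body (75 mm by 190 mm) begins 51 mm behind the grasp point.
Start: joints at [88.155, 22.042, 0.453, 0, -68.411, -14.817], TCP at [0.179, 0.599, 0.234] pointing down, gripper open.
Joint ranges: [-179.83, 179.83], [-69.29, 118.12], [-61.27, 80.66], [-181.25, 117.63], [-171.15, -9.14], [-177.46, 177.46]. Speed limits (degrees/s): [159.86, 159.86, 180, 180, 180, 180].

### API

Orientations are given as a 3x3 rotation matrix whose columns are the frame's x, y, z axes.
In Python, from station import r gives the robot as it stands.
- The arm moves only by the tool servo_tool, never from a script. Its argument "commands" is a list that holds one entry, the list of rows, each a list of 7 numbers: the closure, from 0 (fully open) to 1 (shut), then the shift along the tool's x, y, z in mm, then the turn, a rotation vector about the tool's x, y, z in rad. In form: [[[claw, x, y, z, ax, ay, az], ...]]. A call has exactly 5 rows; each row is the pose to reach, as a shift and turn from the pose commanded when the call began, along the tool's axes at that moment; what a row does not reach only later rows make up. A row lasts 1/10 s, in which the tool goes at most 50 mm and 8.59 degrees, less where a joint would pass 70% of its speed; a pose out of reach is approached as far as the arm can. A call with a gripper value outside its range is refused whole. The fingers move at their own pace and stop on an object; the grip force is fixed at half the most. Time passes only in rows, so rows that repeat a pose let the fingers close, or fill a call up. It gives the time, the measured TCP pose, the force, the opening and the grip force at its end, in the units of the state.
- r.sense(): the state, without advancing time (a new reading comes with each control period).
- r.capture(name): name is "scene" or "side" or "wrist"; returns a dict with "pixels" (400x640x3 uint8, red, green, blue), "camera_matrix" (3x3 intrinsics, pixels), "dist" ([k1, k2, p1, p2, k3] as OpenCV has them; the pictures are not rectified), "R" (3x3) and "t" (3): a world point X has camera coordinates R X + t. Camera axes: x right, y down, z forward; pixel columns grow to the right and rows downward; lengths in m; the calibration is good to about 2 mm. A picture is of the moment at which its call begins. There is no depth.
- r.finish_job(): hands the job in; it is judged then, once.
The state is a dict: "time_s": time; "joints": joint angles; "joint_velocities": joint speeds; "effort": joint torques, N m; "tcp_pos": TCP position; "ee_rot": TCP orientation; "wrist_force": force on the tool from outside, world axes, zero at the start; "moment": the same for the moment, N m; "gripper_width": opening from 0.0 (shut) to 1.0 (fully open); "gripper_force": force on a finger pad.
Only numpy, scipy, OpenCV 4.12 (cv2) and the standard library are available. Lean on these libraries where they do the work, as an engineer would, in place of code of your own. Each camera call takes 0.05 s, during which the arm holds its last target. There are 200 camera calls.

## Working session

There is one attempt and no reset: what is moved stays moved. The work goes in short steps, Python scripts to look and compute and a tool call to move; the robot and the scene stay as the last step left them, time stands still between calls to the robot, and variables do not carry over. Pictures are saved under pics/ and viewed, at most 10 in all, crops included, and the job is handed in when it is done.

Besides the shell and the picture viewer there is one more tool, called after ">>>" by a JSON object that holds its "fn" and its "kwargs", one argument or row to a line. servo_tool: Moves the arm, as the interface text tells. Its arguments: {"type":"object","properties":{"commands":{"type":"array","items":{"type":"array","items":{"type":"array","items":{"type":"number"}}}}},"required":["commands"]}

```bash
mkdir -p pics
cat > cap.py <<'E'
import cv2,pickle
from station import r
def cap(n,tag):
    c=r.capture(n); cv2.imwrite(f'pics/{tag}.png',c['pixels'][:,:,::-1]); pickle.dump(c,open(f'pics/{tag}.pkl','wb')); return c
E
python3 - <<'E'
from cap import *
import numpy as np
for n in ['scene','side','wrist']:
    c=cap(n,n+'0'); print(n,np.round(c['camera_matrix'],1).tolist(),np.round(c['dist'],4),np.round(-np.array(c['R']).T@c['t'],3))
print(r.sense())
E
```

```text
scene [[433.4, 0.0, 323.4], [0.0, 433.4, 200.1], [0.0, 0.0, 1.0]] [-0.0473  0.      0.      0.      0.    ] [ 1.184 -0.427  0.658]
side [[409.6, 0.0, 323.0], [0.0, 409.6, 202.6], [0.0, 0.0, 1.0]] [-0.0602  0.      0.      0.      0.    ] [0.433 0.566 0.712]
wrist [[286.5, 0.0, 316.0], [0.0, 286.5, 202.8], [0.0, 0.0, 1.0]] [-0.045  0.     0.     0.     0.   ] [0.246 0.578 0.384]
{'time_s': 0.15, 'joints': array([ 8.81541030e+01,  2.20784614e+01,  3.99765385e-01, -1.72655645e-02,
       -6.84101103e+01, -1.48182373e+01]), 'joint_velocities': array([-0.01544032, -0.16352786,  0.23935535,  0.09113301, -0.05287347,
       -0.13219293]), 'effort': array([-1.14909344e-03, -3.91051340e+01,  1.87587440e+01,  4.22236785e+00,
        1.23860195e-02, -1.44299306e-04]), 'tcp_pos': array([0.1790843 , 0.59836461, 0.23275605]), 'ee_rot': array([[ 9.57970343e-01, -2.86867064e-01, -3.29979818e-04],
       [-2.86867226e-01, -9.57969114e-01, -1.54011557e-03],
       [ 1.25697959e-04,  1.57004544e-03, -9.99998760e-01]]), 'wrist_force': array([ 0.49085913,  0.14987556, -0.03756191]), 'moment': array([-0.0280165 ,  0.03307706, -0.01681405]), 'gripper_force': 0.0, 'gripper_width': 1.000719685893159}
```

View pics/scene0.png

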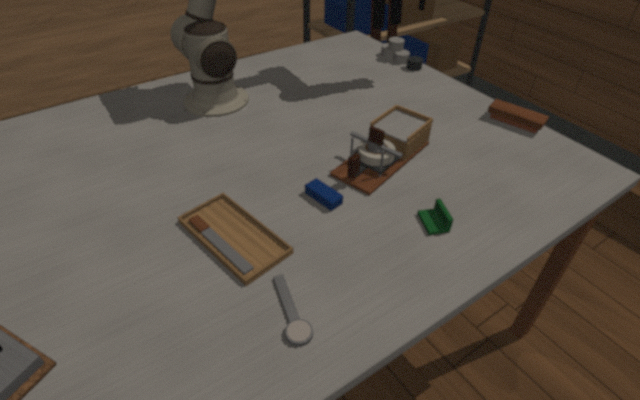

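View pics/side0.png

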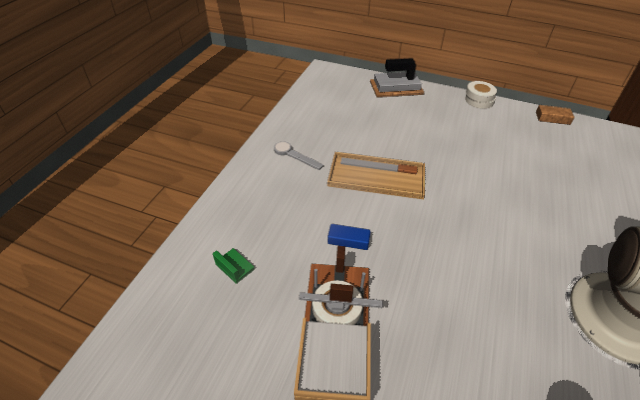

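The scene view shows the tray around (235,237) with the file towards its left side, the wax block at (323,193), and the stand at (382,150). The side view shows the stand at (338,310), with its deck towards the camera, and the tray at (377,175). I'll zoom in for exact corners.

Run:
```python
import cv2,numpy as np
a=cv2.imread('pics/side0.png'); b=cv2.imread('pics/scene0.png')
f=lambda i,x,y,w,h,s:cv2.resize(i[y:y+h,x:x+w],None,fx=s,fy=s,interpolation=cv2.INTER_CUBIC)
cv2.imwrite('pics/c1.png',f(a,285,215,120,185,3.2))
A=f(a,285,215,125,185,3.2); B=f(a,320,145,115,60,3.4);C=f(b,320,95,120,100,3.3)
o=np.zeros((600,800,3),np.uint8)
o[:A.shape[0],:A.shape[1]]=A; o[:B.shape[0],405:405+B.shape[1]]=B[:, :395]; o[210:210+C.shape[0],404:404+C.shape[1]]=C[:390,:396]
cv2.imwrite('pics/comb.png',o); print(A.shape,B.shape,C.shape)
```

```text
(592, 400, 3) (204, 391, 3) (330, 396, 3)
```

View pics/comb.png

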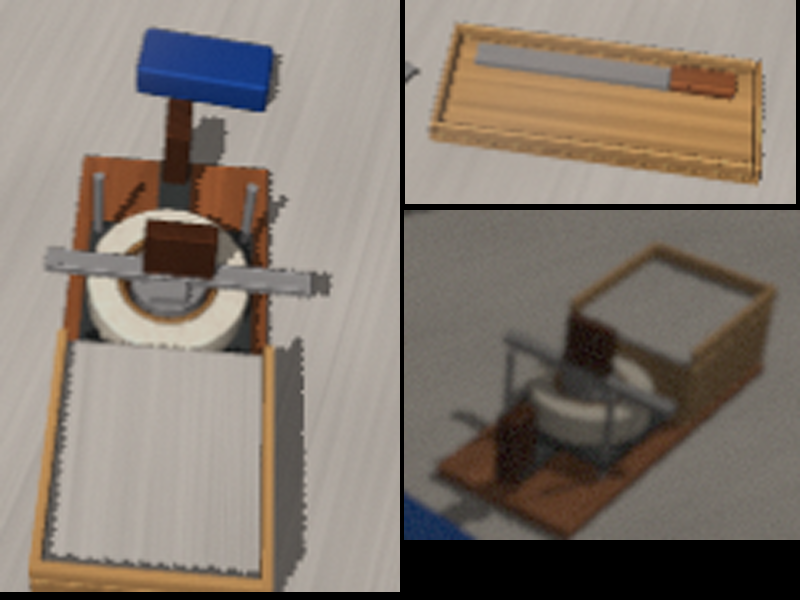

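The crops show the stand base, rod tops, rails, bar and tray corners clearly, for example base back corners at crop (87,156) and (268,168). Next I fit the poses.

```bash
cat > geo.py <<'E'
import pickle,cv2,numpy as np
from scipy.optimize import least_squares
C={n:pickle.load(open(f'pics/{n}0.pkl','rb')) for n in('scene','side')}
def proj(c,X):
    return cv2.projectPoints(np.asarray(X,float).reshape(-1,3),cv2.Rodrigues(np.array(c['R']))[0],np.array(c['t'],float),np.array(c['camera_matrix']),np.array(c['dist']))[0][:,0]
def Rz(a): return np.array([[np.cos(a),-np.sin(a),0],[np.sin(a),np.cos(a),0],[0,0,1]])
def fit(obs,g):
    # obs: list (cam,uv,local mm)
    def f(p):
        return np.concatenate([(proj(C[c],Rz(p[2])@(np.array(l)/1000)+[p[0],p[1],0])[0]-uv) for c,uv,l in obs])
    s=least_squares(f,g,loss='soft_l1'); return s.x,s.fun.reshape(-1,2)
def back(c,uv,z):
    c=C[c] if isinstance(c,str) else c
    x=cv2.undistortPoints(np.array([[uv]],float),np.array(c['camera_matrix']),np.array(c['dist']))[0,0]
    R=np.array(c['R']);o=-R.T@np.array(c['t']);d=R.T@[x[0],x[1],1]
    return o+d*(z-o[2])/d[2]
sA=lambda u,v:np.array([285+(u+.5)/3.2-.5,215+(v+.5)/3.2-.5])
sB=lambda u,v:np.array([320+(u-405+.5)/3.4-.5,145+(v+.5)/3.4-.5])
sC=lambda u,v:np.array([320+(u-404+.5)/3.3-.5,95+(v-210+.5)/3.3-.5])
E
python3 - <<'E'
from geo import *
np.set_printoptions(precision=4,suppress=True)
o=[('side',sA(87,156),(60,-142.5,12)),('side',sA(268,168),(-60,-142.5,12)),('side',sA(98,176),(44,-79,85)),('side',sA(252,186),(-44,-79,85)),
('side',sA(75,342),(52,16,68)),
('scene',sC(437,467),(-60,-142.5,12)),('scene',sC(568,535),(60,-142.5,12)),('scene',sC(572,300),(-60,16,80)),('scene',sC(690,363),(60,16,80)),('scene',sC(655,245),(-60,142,80)),('scene',sC(775,290),(60,142,80))]
p,e=fit(o,[.43,.35,0]); print('stand',p,np.degrees(p[2])); print(e)
R=Rz(p[2])
for n,l in dict(spindle=(0,-35,65),grip=(0,-130,78),landing=(0,76,68)).items(): print(n,R@(np.array(l)/1e3)+[p[0],p[1],0])
for q in [(47,248),(45,270),(310,270),(309,294),(146,222),(217,228)]: print(q, back('side',sA(*q),.065 if q[0] not in(146,217) else .105))
t=[('side',sB(458,24),(120,-60,17)),('side',sB(760,61),(-120,-60,17)),('side',sB(757,183),(-120,60,0)),('side',sB(431,139),(120,60,0)),
('scene',np.array([225,195.]),(-120,60,17)),('scene',np.array([291,243.]),(120,60,17)),('scene',np.array([245,280.]),(120,-60,0)),('scene',np.array([178,225.]),(-120,-60,0))]
pt,e=fit(t,[.35,-.1,0]); print('tray',pt,np.degrees(pt[2])); print(e)
for q,z in [((478,45),.01),((476,66),.01),((670,66),.01),((668,90),.01),((672,66),.015),((738,75),.015),((736,98),.015)]:
    X=back('side',sB(*q),z); print(q,X,(Rz(pt[2]).T@(X-[pt[0],pt[1],0]))*1e3)
E
```

```text
stand [0.5226 0.2272 0.282 ] 16.15931437412324
[[-1.0283 -0.2588]
 [ 0.2949  0.1524]
 [ 0.6549 -0.6904]
 [ 0.4407 -0.3502]
 [-1.7114 -1.3507]
 [-0.1331 -1.0725]
 [ 0.6417 -1.2063]
 [-1.8126 -0.241 ]
 [ 3.0009 -2.4504]
 [-0.8084 -1.6897]
 [ 1.9024 -0.439 ]]
spindle [0.5323 0.1935 0.065 ]
grip [0.5588 0.1023 0.078 ]
landing [0.5014 0.3002 0.068 ]
(47, 248) [0.6015 0.2087 0.065 ]
(45, 270) [0.5971 0.2221 0.065 ]
(310, 270) [0.4583 0.1688 0.065 ]
(309, 294) [0.4549 0.1837 0.065 ]
(146, 222) [0.5475 0.1966 0.105 ]
(217, 228) [0.5105 0.1864 0.105 ]
tray [ 0.5645 -0.2149  0.1826] 10.46313293583471
[[-0.3236 -0.9631]
 [ 1.1745 -0.3531]
 [ 0.5728  0.4649]
 [-0.0483  0.313 ]
 [-2.515  -3.6445]
 [ 1.8688  4.0959]
 [ 0.6299  6.2348]
 [-0.1274 -2.8772]]
(478, 45) [ 0.6708 -0.2383  0.01  ] [100.2678 -42.2437  10.    ]
(476, 66) [ 0.6642 -0.214   0.01  ] [ 98.17   -17.2126  10.    ]
(670, 66) [ 0.5246 -0.2697  0.01  ] [-49.1498 -46.5624  10.    ]
(668, 90) [ 0.5196 -0.2418  0.01  ] [-49.0144 -18.284   10.    ]
(672, 66) [ 0.5226 -0.2643  0.015 ] [-50.2291 -40.8971  15.    ]
(738, 75) [ 0.4729 -0.2729  0.015 ] [-100.6629  -40.3632   15.    ]
(736, 98) [ 0.4691 -0.2463  0.015 ] [-99.5713 -13.5419  15.    ]
```

>>> {"fn": "servo_tool", "kwargs": {
  "commands": [
    [[0, 38, 24, 0, 0, 0, 0], [0, 76, 48, 0, 0, 0, 0], [0, 114, 72, 0, 0, 0, 0], [0, 152, 96, 0, 0, 0, 0], [0, 190, 120, 0, 0, 0, 0]]
  ]
}}

```text
time_s: 0.65
tcp_pos: [0.3276, 0.4277, 0.2334]
ee_rot: [[0.958, -0.286, -0.0], [-0.286, -0.958, -0.0], [-0.0, 0.0, -1.0]]
wrist_force: [0.7, 0.1, -0.7]
gripper_width: 1.004
gripper_force: 0.0
```

>>> {"fn": "servo_tool", "kwargs": {
  "commands": [
    [[0, 38, 24, 0, 0, 0, 0], [0, 76, 48, 0, 0, 0, 0], [0, 114, 72, 0, 0, 0, 0], [0, 152, 96, 0, 0, 0, 0], [0, 190, 120, 0, 0, 0, 0]]
  ]
}}

```text
time_s: 1.15
tcp_pos: [0.4752, 0.2583, 0.2335]
ee_rot: [[0.958, -0.286, -0.0], [-0.286, -0.958, -0.0], [-0.0, 0.0, -1.0]]
wrist_force: [0.9, 0.8, -0.7]
gripper_width: 1.001
gripper_force: 0.0
```

>>> {"fn": "servo_tool", "kwargs": {
  "commands": [
    [[0, 19, 12, 0, 0, 0, -0.115], [0, 37, 23, 0, 0, 0, -0.23], [0, 56, 35, 0, 0, 0, -0.345], [0, 74, 46, 0, 0, 0, -0.46], [0, 74, 46, 0, 0, 0, -0.574]]
  ]
}}

```text
time_s: 1.65
tcp_pos: [0.5331, 0.1928, 0.2329]
ee_rot: [[0.96, 0.281, -0.001], [0.281, -0.96, -0.001], [-0.001, 0.001, -1.0]]
wrist_force: [-0.5, 0.3, 0.4]
gripper_width: 0.997
gripper_force: 0.0
```

```bash
cat > go.py <<'E'
import numpy as np
from station import r
from scipy.spatial.transform import Rotation as Ro
def go(pos,yaw):
    """yaw = world angle of tool x (deg), tool down"""
    s=r.sense();R=s['ee_rot'];a=np.radians(yaw)
    T=np.array([[np.cos(a),np.sin(a),0],[np.sin(a),-np.cos(a),0],[0,0,-1.]])
    print('t',round(s['time_s'],2),'tcp',np.round(s['tcp_pos'],4),'F',np.round(s['wrist_force'],1),'w',round(s['gripper_width'],3),'gf',s['gripper_force'])
    print('shift mm',np.round(R.T@(np.array(pos)-s['tcp_pos'])*1e3,1),'turn',np.round(Ro.from_matrix(R.T@T).as_rotvec(),4))
E
python3 - <<'E'
from cap import *; from go import *
c=cap('wrist','w1'); go([.5323,.1935,.2],16.16)
E
```

```text
t 1.7 tcp [0.5325 0.1934 0.2329] F [-0.3  0.6 -0. ] w 0.997 gf 0.0
shift mm [-0.2 -0.1 32.9] turn [0.0002 0.0011 0.0066]
```

View pics/w1.png

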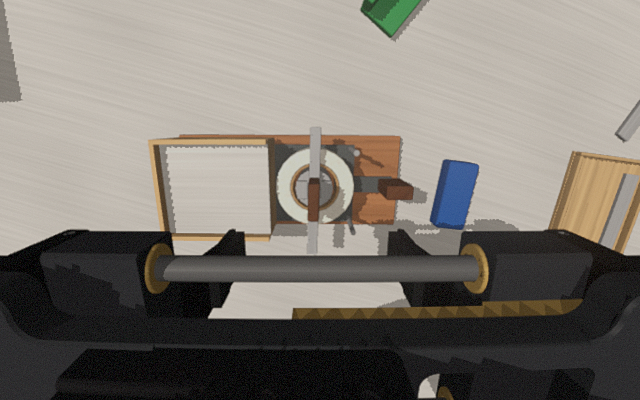

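The wrist view shows the stand square in the image: the deck's open edge at column 273, the bar from (316,127) to (312,253), the base corner at (401,136) and the grip top near (398,190). I'll measure at subpixel level from a 4x crop.

Run:
```python
import cv2
a=cv2.imread('pics/w1.png')
cv2.imwrite('pics/w1c.png',cv2.resize(a[120:260,140:410+0],None,fx=2.95,fy=2.95,interpolation=cv2.INTER_CUBIC))
```

```text
(no output)
```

View pics/w1c.png

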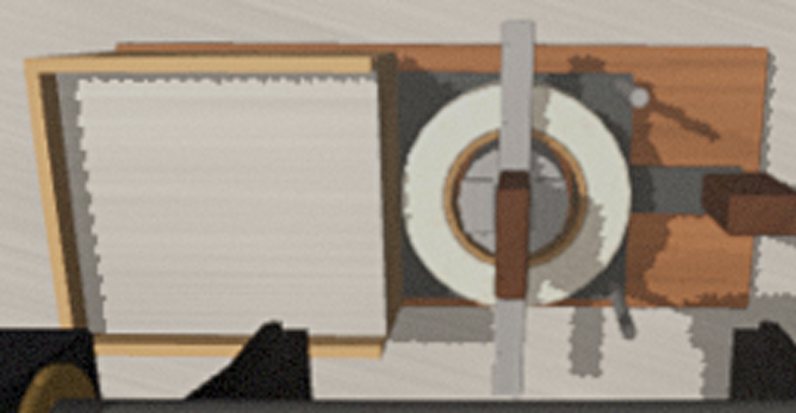

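Run:
```python
from geo import *
np.set_printoptions(precision=4,suppress=True)
C['w']=pickle.load(open('pics/w1.pkl','rb'))
s=lambda u,v:np.array([140+(u+.5)/2.95-.5,120+(v+.5)/2.95-.5])
o=[('w',s(768,47),(60,-142.5,12)),('w',s(748,307),(-60,-142.5,12)),('w',s(378,80),(52,16,68)),('w',s(386,333),(-52,16,68)),('w',s(38,73),(52,136,80)),('w',s(639,97),(44,-79,85)),('w',s(629,334),(-44,-79,85))]
p,e=fit(o,[.52,.23,.28]); print('w',p,np.degrees(p[2]));print(e)
o+=[('side',sA(87,156),(60,-142.5,12)),('side',sA(268,168),(-60,-142.5,12)),('side',sA(98,176),(44,-79,85)),('side',sA(252,186),(-44,-79,85))]
p,e=fit(o,[.52,.23,.28]); print('w+side',p,np.degrees(p[2]));print(e)
R=Rz(p[2])
for n,l in dict(spindle=(0,-35,65),grip=(0,-130,78),landing=(0,76,68)).items(): print(n,R@(np.array(l)/1e3)+[p[0],p[1],0])
L=lambda q,z:(R.T@(back(C['w'],s(*q),z)-[p[0],p[1],0])*1e3)
for q,z in [((518,21),.065),((508,393),.065),((512,188),.105),((511,297),.105)]: print(q,L(q,z))
w=C['w']['pixels'];
```

```text
w [0.5229 0.228  0.2816] 16.137326247992767
[[-0.9614 -0.2823]
 [-0.9057  0.8381]
 [-0.4294 -3.2341]
 [ 0.2819  0.9011]
 [ 0.3253  0.1101]
 [ 0.4555  0.2024]
 [ 0.6212 -0.2906]]
w+side [0.5229 0.228  0.2815] 16.12889842829103
[[-0.9555 -0.2606]
 [-0.9131  0.8565]
 [-0.4216 -3.2307]
 [ 0.2761  0.904 ]
 [ 0.3312  0.0966]
 [ 0.4617  0.2196]
 [ 0.6154 -0.2758]
 [-1.2596  0.0025]
 [ 0.0939  0.4433]
 [ 0.3781 -0.3894]
 [ 0.1922 -0.0239]]
spindle [0.5326 0.1944 0.065 ]
grip [0.559  0.1031 0.078 ]
landing [0.5017 0.301  0.068 ]
(518, 21) [ 69.8266 -35.9161  65.    ]
(508, 393) [-78.0439 -32.3872  65.    ]
(512, 188) [ 15.4497 -34.2002 105.    ]
(511, 297) [-23.1004 -33.9323 105.    ]
```

>>> {"fn": "servo_tool", "kwargs": {
  "commands": [
    [[0.5, -3.6, -1.9, 20, 0, 0, 0.01], [0.5, -3.6, -1.9, 45, 0, 0, 0.013], [0.5, -3.6, -1.9, 75, 0, 0, 0.013], [0.5, -3.6, -1.9, 100, 0, 0, 0.013], [0.5, -3.6, -1.9, 115, 0, 0, 0.013]]
  ]
}}

```text
time_s: 2.2
tcp_pos: [0.5267, 0.1949, 0.1162]
ee_rot: [[0.964, 0.265, -0.003], [0.265, -0.964, -0.002], [-0.004, 0.001, -1.0]]
wrist_force: [-0.4, 0.3, -0.8]
gripper_width: 0.632
gripper_force: 0.0
```

Run:
```python
from go import *
go([.5285,.1942,.082],15.7)
```

```text
t 2.2 tcp [0.5267 0.1949 0.1162] F [-0.4  0.3 -0.8] w 0.632 gf 0.0
shift mm [ 1.7  1.1 34.2] turn [ 0.0009  0.0038 -0.0059]
```

>>> {"fn": "servo_tool", "kwargs": {
  "commands": [
    [[0.5, 0.8, 0.5, 12, 0, 0, 0], [0.5, 0.8, 0.5, 24, 0, 0, 0], [0.5, 0.8, 0.5, 33, 0, 0, 0], [0.5, 0.8, 0.5, 33, 0, 0, 0], [0.5, 0.8, 0.5, 33, 0, 0, 0]]
  ]
}}

```text
time_s: 2.7
tcp_pos: [0.5293, 0.1953, 0.0859]
ee_rot: [[0.964, 0.267, 0.001], [0.267, -0.964, 0.0], [0.001, -0.0, -1.0]]
wrist_force: [-0.1, -0.0, 0.1]
gripper_width: 0.503
gripper_force: 0.0
```

>>> {"fn": "servo_tool", "kwargs": {
  "commands": [
    [[1, 0, 0, 0, 0, 0, 0], [1, 0, 0, 0, 0, 0, 0], [1, 0, 0, 0, 0, 0, 0], [1, 0, 0, 0, 0, 0, 0], [1, 0, 0, 0, 0, 0, 0]]
  ]
}}

```text
time_s: 3.2
tcp_pos: [0.5291, 0.1952, 0.0857]
ee_rot: [[0.964, 0.267, 0.0], [0.267, -0.964, 0.0], [0.0, -0.0, -1.0]]
wrist_force: [0.4, 1.7, -1.5]
gripper_width: 0.135
gripper_force: 30.2
```

>>> {"fn": "servo_tool", "kwargs": {
  "commands": [
    [[1, 0, 0, 0, 0, 0, 0], [1, 0, 0, 0, 0, 0, 0], [1, 0, 0, 0, 0, 0, 0], [1, 0, 0, 0, 0, 0, 0], [1, 0, 0, 0, 0, 0, 0]]
  ]
}}

```text
time_s: 3.7
tcp_pos: [0.5291, 0.1952, 0.0857]
ee_rot: [[0.964, 0.267, 0.0], [0.267, -0.964, 0.0], [0.0, -0.0, -1.0]]
wrist_force: [-0.0, -0.6, 2.5]
gripper_width: 0.134
gripper_force: 30.0
```

>>> {"fn": "servo_tool", "kwargs": {
  "commands": [
    [[1, 0, 0, -10, 0, 0, 0], [1, 0, 0, -30, 0, 0, 0], [1, 0, 0, -55, 0, 0, 0], [1, 0, 0, -80, 0, 0, 0], [1, 0, 0, -100, 0, 0, 0]]
  ]
}}

```text
time_s: 4.2
tcp_pos: [0.5292, 0.1952, 0.1874]
ee_rot: [[0.964, 0.267, 0.001], [0.267, -0.964, 0.001], [0.001, -0.0, -1.0]]
wrist_force: [0.2, 0.2, -1.3]
gripper_width: 0.135
gripper_force: 30.0
```

>>> {"fn": "servo_tool", "kwargs": {
  "commands": [
    [[1, -4, 20, -10, 0, 0, 0], [1, -12, 60, -10, 0, 0, 0], [1, -20, 105, -10, 0, 0, 0], [1, -28, 150, -10, 0, 0, 0], [1, -37, 195, -10, 0, 0, 0]]
  ]
}}

```text
time_s: 4.7
tcp_pos: [0.5452, -0.0042, 0.196]
ee_rot: [[0.964, 0.268, 0.0], [0.268, -0.964, 0.0], [0.0, -0.0, -1.0]]
wrist_force: [1.1, 0.5, -1.6]
gripper_width: 0.134
gripper_force: 30.0
```

>>> {"fn": "servo_tool", "kwargs": {
  "commands": [
    [[1, -8, 45, 0, 0, 0, 0.02], [1, -16, 90, 0, 0, 0, 0.04], [1, -25, 135, 0, 0, 0, 0.06], [1, -32, 170, 0, 0, 0, 0.088], [1, -36, 190, 0, 0, 0, 0.088]]
  ]
}}

```text
time_s: 5.2
tcp_pos: [0.561, -0.1981, 0.1955]
ee_rot: [[0.984, 0.178, -0.0], [0.178, -0.984, -0.0], [-0.0, -0.0, -1.0]]
wrist_force: [0.2, -0.2, -1.4]
gripper_width: 0.139
gripper_force: 30.0
```

Run:
```python
from cap import *; from go import *
c=cap('wrist','w2'); go([.561,-.195,.19],10.46)
a=cv2.imread('pics/w2.png'); cv2.imwrite('pics/w2c.png',cv2.resize(a[90:330,150:480],None,fx=2.4,fy=2.4,interpolation=cv2.INTER_CUBIC))
```

```text
t 5.25 tcp [ 0.5612 -0.1997  0.1954] F [ 2.  -0.5 -0.4] w 0.134 gf 29.950306692626327
shift mm [ 0.7 -4.7  5.4] turn [ 0.0009  0.0006 -0.0045]
```

View pics/w2c.png

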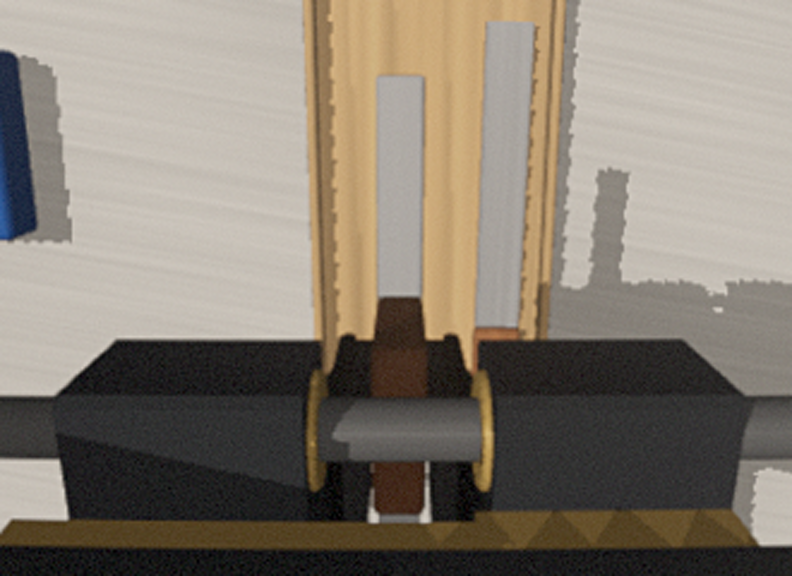

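The bar hangs at crop columns 377–424 between the left wall and the file blade at 480–530, and looks nearly parallel to both. Next I compute the file's direction.

Run:
```python
from geo import *
np.set_printoptions(precision=4,suppress=True)
w=pickle.load(open('pics/w2.pkl','rb'))
s=lambda u,v:np.array([150+(u+.5)/2.4-.5,90+(v+.5)/2.4-.5])
def line(n,a,b,z):
    A,B=back(w,s(*a),z),back(w,s(*b),z); d=A-B; print(n,A,B,'yaw',np.degrees(np.arctan2(d[1],d[0])))
line('fileL',(487,22),(477,325),.01); line('fileR',(534,22),(520,327),.01)
line('wallL out',(304,0),(314,300),.017); line('wallL in',(318,0),(323,300),.017); line('wallR in',(555,0),(540,335),.017); line('wallR out',(567,0),(549,335),.017)
h=.1954-.0857+.065
line('barL',(377,75),(377,295),h); line('barR',(424,75),(421,295),h)
```

```text
fileL [ 0.6669 -0.2207  0.01  ] [ 0.5204 -0.2468  0.01  ] yaw 10.121111427157748
fileR [ 0.671  -0.2422  0.01  ] [ 0.5233 -0.2691  0.01  ] yaw 10.30399216713304
wallL out [ 0.6607 -0.1365  0.017 ] [ 0.521  -0.1622  0.017 ] yaw 10.417386404365452
wallL in [ 0.6618 -0.1428  0.017 ] [ 0.5218 -0.1667  0.017 ] yaw 9.685474598368947
wallR in [ 0.6812 -0.2483  0.017 ] [ 0.5231 -0.2784  0.017 ] yaw 10.771956708266606
wallR out [ 0.6822 -0.2537  0.017 ] [ 0.524  -0.2829  0.017 ] yaw 10.469268305797327
barL [ 0.6322 -0.1801  0.1747] [ 0.5775 -0.1896  0.1747] yaw 9.857985158036207
barR [ 0.6342 -0.1912  0.1747] [ 0.5796 -0.2009  0.1747] yaw 10.017825144503568
```

>>> {"fn": "servo_tool", "kwargs": {
  "commands": [
    [[1, 0, 0, 20, 0, 0, -0.003], [1, 0, 0, 50, 0, 0, -0.003], [1, 0, 0, 85, 0, 0, -0.003], [1, 0, 0, 115, 0, 0, -0.003], [1, 0, 0, 135, 0, 0, -0.003]]
  ]
}}

```text
time_s: 5.75
tcp_pos: [0.56, -0.195, 0.0583]
ee_rot: [[0.983, 0.184, -0.004], [0.184, -0.983, 0.001], [-0.003, -0.001, -1.0]]
wrist_force: [0.7, 0.8, -1.6]
gripper_width: 0.131
gripper_force: 30.0
```

>>> {"fn": "servo_tool", "kwargs": {
  "commands": [
    [[1, 0, 0, 10, 0, 0, 0], [1, 0, 0, 17, 0, 0, 0], [1, 0, 0, 21, 0, 0, 0], [1, 0, 0, 23, 0, 0, 0], [1, 0, 0, 23, 0, 0, 0]]
  ]
}}

```text
time_s: 6.25
tcp_pos: [0.5619, -0.1954, 0.0382]
ee_rot: [[0.983, 0.184, 0.001], [0.184, -0.983, -0.0], [0.001, 0.0, -1.0]]
wrist_force: [0.5, -0.8, -0.6]
gripper_width: 0.134
gripper_force: 30.0
```

>>> {"fn": "servo_tool", "kwargs": {
  "commands": [
    [[1, 0, 3, 1, 0, 0, 0.005], [1, 0, 3, 2, 0, 0, 0.005], [1, 0, 3, 3, 0, 0, 0.005], [1, 0, 3, 4, 0, 0, 0.005], [1, 0, 3, 4.5, 0, 0, 0.005]]
  ]
}}

```text
time_s: 6.75
tcp_pos: [0.5621, -0.1984, 0.0337]
ee_rot: [[0.984, 0.18, -0.0], [0.18, -0.984, -0.0], [-0.0, 0.0, -1.0]]
wrist_force: [-2.3, 0.4, 6.6]
gripper_width: 0.135
gripper_force: 30.0
```

>>> {"fn": "servo_tool", "kwargs": {
  "commands": [
    [[0.6, 0, 0, 0, 0, 0, 0], [0.6, 0, 0, 0, 0, 0, 0], [0.6, 0, 0, 0, 0, 0, 0], [0.6, 0, 0, 0, 0, 0, 0], [0.6, 0, 0, 0, 0, 0, 0]]
  ]
}}

```text
time_s: 7.25
tcp_pos: [0.562, -0.1983, 0.033]
ee_rot: [[0.984, 0.179, -0.0], [0.179, -0.984, -0.0], [-0.0, -0.0, -1.0]]
wrist_force: [-0.6, -0.1, 0.5]
gripper_width: 0.387
gripper_force: 0.0
```

>>> {"fn": "servo_tool", "kwargs": {
  "commands": [
    [[0.6, 0, 0, -10, 0, 0, 0], [0.6, 0, 0, -30, 0, 0, 0], [0.6, 0, 0, -70, 0, 0, 0], [0.6, 0, 0, -110, 0, 0, 0], [0.5, 0, 0, -140, 0, 0, 0]]
  ]
}}

```text
time_s: 7.75
tcp_pos: [0.5628, -0.1986, 0.1767]
ee_rot: [[0.984, 0.18, 0.004], [0.18, -0.984, -0.001], [0.004, 0.002, -1.0]]
wrist_force: [0.0, -0.9, 0.8]
gripper_width: 0.434
gripper_force: 0.0
```

Run:
```python
from cap import *; from go import *
c=cap('wrist','w3'); go([.559,.1031,.17],16.13)
a=cv2.imread('pics/w3.png'); cv2.imwrite('pics/w3c.png',a[60:270,180:460])
```

```text
t 7.8 tcp [ 0.5655 -0.1994  0.1821] F [ 1.4 -0.1  4.3] w 0.462 gf 0.0
shift mm [  48.2 -298.7   10.9] turn [ 0.0065 -0.0118 -0.0997]
```

View pics/w3c.png

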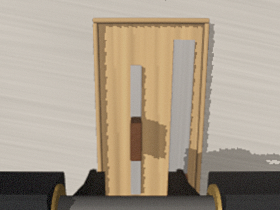

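The bar lies flat in the tray, tab up, parallel to the file (bar at crop column 136, file at 183). Next is the lifter grip.

>>> {"fn": "servo_tool", "kwargs": {
  "commands": [
    [[0.4, 5, -30, 0, 0, 0, 0], [0.4, 12, -75, 0, 0, 0, -0.02], [0.4, 20, -120, 0, 0, 0, -0.05], [0.4, 27, -165, 0, 0, 0, -0.08], [0.4, 35, -205, 0, 0, 0, -0.1]]
  ]
}}

```text
time_s: 8.3
tcp_pos: [0.5593, 0.0115, 0.1738]
ee_rot: [[0.961, 0.278, 0.001], [0.278, -0.961, 0.0], [0.001, -0.0, -1.0]]
wrist_force: [1.6, 0.4, 0.2]
gripper_width: 0.597
gripper_force: 0.0
```

```bash
python3 -c "
from go import *
go([.559,.1031,.13],16.13)"
```

```text
t 8.3 tcp [0.5593 0.0115 0.1738] F [1.6 0.4 0.2] w 0.597 gf 0.0
shift mm [ 25.1 -88.1  43.9] turn [-0.     -0.001   0.0001]
```

>>> {"fn": "servo_tool", "kwargs": {
  "commands": [
    [[0.4, 8, -30, 5, 0, 0, 0], [0.4, 17, -60, 15, 0, 0, 0], [0.4, 25, -88, 25, 0, 0, 0], [0.4, 25, -88, 44, 0, 0, 0], [0.4, 25, -88, 60, 0, 0, 0]]
  ]
}}

```text
time_s: 8.8
tcp_pos: [0.5592, 0.1023, 0.1129]
ee_rot: [[0.96, 0.278, 0.001], [0.278, -0.96, 0.0], [0.001, -0.0, -1.0]]
wrist_force: [0.4, -0.1, 0.4]
gripper_width: 0.596
gripper_force: 0.0
```

>>> {"fn": "servo_tool", "kwargs": {
  "commands": [
    [[0.4, 0, 0, 0, 0, 0, 0], [0.4, 0, 0, 15, 0, 0, 0], [0.4, 0, 0, 35, 0, 0, 0], [0.4, 0, 0, 57, 0, 0, 0], [0.4, 0, 0, 57, 0, 0, 0]]
  ]
}}

```text
time_s: 9.3
tcp_pos: [0.5579, 0.1002, 0.0545]
ee_rot: [[0.961, 0.276, -0.004], [0.276, -0.961, -0.002], [-0.005, 0.001, -1.0]]
wrist_force: [-0.7, -0.6, -0.5]
gripper_width: 0.597
gripper_force: 0.0
```

```bash
python3 -c "
from go import *
go([.559,.1031,.057],16.13)"
```

```text
t 9.3 tcp [0.5579 0.1002 0.0545] F [-0.7 -0.6 -0.5] w 0.597 gf 0.0
shift mm [ 1.8 -2.5 -2.5] turn [ 0.0005  0.0047 -0.0022]
```

>>> {"fn": "servo_tool", "kwargs": {
  "commands": [
    [[0.4, 0, -1, -1, 0, 0, 0], [0.4, 0, -1, -1, 0, 0, 0], [1, 0, -1, -1, 0, 0, 0], [1, 0, -1, -1, 0, 0, 0], [1, 0, -1, -1, 0, 0, 0]]
  ]
}}

```text
time_s: 9.8
tcp_pos: [0.5593, 0.1022, 0.0576]
ee_rot: [[0.961, 0.277, 0.001], [0.277, -0.961, 0.0], [0.001, -0.0, -1.0]]
wrist_force: [0.7, 0.7, -0.3]
gripper_width: 0.409
gripper_force: 0.0
```

>>> {"fn": "servo_tool", "kwargs": {
  "commands": [
    [[1, 0, 0, 0, 0, 0, 0], [1, 0, 0, 0, 0, 0, 0], [1, 0, 0, 0, 0, 0, 0], [1, 0, 0, 0, 0, 0, 0], [1, 0, 0, 0, 0, 0, 0]]
  ]
}}

```text
time_s: 10.3
tcp_pos: [0.5588, 0.1038, 0.0574]
ee_rot: [[0.961, 0.277, 0.0], [0.277, -0.961, 0.002], [0.001, -0.002, -1.0]]
wrist_force: [-3.3, 6.4, 2.8]
gripper_width: 0.346
gripper_force: 30.0
```

>>> {"fn": "servo_tool", "kwargs": {
  "commands": [
    [[1, 0, -1.5, 0, 0, 0, 0], [1, 0, -1.5, -4, 0, 0, 0], [1, 0, -1.5, -9, 0, 0, 0], [1, 0, -1.5, -14, 0, 0, 0], [1, 0, -1.5, -19, 0, 0, 0]]
  ]
}}

```text
time_s: 10.8
tcp_pos: [0.5587, 0.1039, 0.0758]
ee_rot: [[0.961, 0.276, -0.0], [0.276, -0.961, 0.001], [-0.0, -0.001, -1.0]]
wrist_force: [2.2, 4.2, -10.2]
gripper_width: 0.341
gripper_force: 30.0
```

>>> {"fn": "servo_tool", "kwargs": {
  "commands": [
    [[1, 0, 0, -5, 0, 0, 0], [1, 0, 0, -10, 0, 0, 0], [1, 0, 0, -14, 0, 0, 0], [1, 0, 0, -18, 0, 0, 0], [1, 0, 0, -20, 0, 0, 0]]
  ]
}}

```text
time_s: 11.3
tcp_pos: [0.5587, 0.1039, 0.0965]
ee_rot: [[0.961, 0.276, 0.001], [0.276, -0.961, 0.001], [0.001, -0.001, -1.0]]
wrist_force: [3.0, 4.6, -10.8]
gripper_width: 0.344
gripper_force: 30.0
```

>>> {"fn": "servo_tool", "kwargs": {
  "commands": [
    [[1, 0, 0, -0.5, 0, 0, 0], [1, 0, 0, -1, 0, 0, 0], [1, 0, 0, -1.5, 0, 0, 0], [1, 0, 0, -2, 0, 0, 0], [1, 0, 0, -2, 0, 0, 0]]
  ]
}}

```text
time_s: 11.8
tcp_pos: [0.5587, 0.1039, 0.0977]
ee_rot: [[0.961, 0.276, 0.0], [0.276, -0.961, 0.001], [0.0, -0.001, -1.0]]
wrist_force: [3.5, 4.8, -12.5]
gripper_width: 0.345
gripper_force: 30.0
```

>>> {"fn": "servo_tool", "kwargs": {
  "commands": [
    [[1, 0, 0, -0.5, 0, 0, 0], [1, 0, 0, -1, 0, 0, 0], [1, 0, 0, -1.5, 0, 0, 0], [1, 0, 0, -2, 0, 0, 0], [1, 0, 0, -2, 0, 0, 0]]
  ]
}}

```text
time_s: 12.3
tcp_pos: [0.5586, 0.1039, 0.0978]
ee_rot: [[0.961, 0.276, -0.0], [0.276, -0.961, 0.001], [-0.0, -0.001, -1.0]]
wrist_force: [6.8, 4.7, -22.1]
gripper_width: 0.343
gripper_force: 30.0
```

>>> {"fn": "servo_tool", "kwargs": {
  "commands": [
    [[1, 0, 0, 2, 0, 0, 0], [1, 0, 0, 2, 0, 0, 0], [0.4, 0, 0, 2, 0, 0, 0], [0.4, 0, 0, 2, 0, 0, 0], [0.4, 0, 0, 2, 0, 0, 0]]
  ]
}}

```text
time_s: 12.8
tcp_pos: [0.5587, 0.103, 0.0993]
ee_rot: [[0.961, 0.277, 0.001], [0.277, -0.961, -0.001], [0.0, 0.001, -1.0]]
wrist_force: [0.0, 0.5, 0.2]
gripper_width: 0.528
gripper_force: 0.0
```

>>> {"fn": "servo_tool", "kwargs": {
  "commands": [
    [[0.4, 0, 0, 0, 0, 0, 0], [0.4, 0, 0, -10, 0, 0, 0], [0.4, 0, 0, -30, 0, 0, 0], [0.4, 0, 0, -60, 0, 0, 0], [0.4, 0, 0, -90, 0, 0, 0]]
  ]
}}

```text
time_s: 13.3
tcp_pos: [0.5585, 0.1032, 0.1898]
ee_rot: [[0.961, 0.277, -0.0], [0.277, -0.961, -0.001], [-0.0, 0.001, -1.0]]
wrist_force: [1.3, 0.6, -0.4]
gripper_width: 0.603
gripper_force: 0.0
```

>>> {"fn": "servo_tool", "kwargs": {
  "commands": [
    [[1, -4, -15, -30, 0, 0, 0], [1, -4, -35, -40, 0, 0, 0], [1, -4, -60, -40, 0, 0, 0], [1, -4, -80, -40, 0, 0, 0], [1, -4, -94, -40, 0, 0, 0]]
  ]
}}

```text
time_s: 13.8
tcp_pos: [0.5285, 0.1937, 0.2292]
ee_rot: [[0.961, 0.277, 0.001], [0.277, -0.961, 0.001], [0.001, -0.0, -1.0]]
wrist_force: [0.8, -0.0, 0.4]
gripper_width: 0.23
gripper_force: 0.0
```

Run:
```python
from cap import *; from go import *
c=cap('wrist','w4'); go([.5326,.1944,.13],16.13)
a=cv2.imread('pics/w4.png'); cv2.imwrite('pics/w4c.png',cv2.resize(a[100:300,140:420],None,fx=2.8,fy=2.8,interpolation=cv2.INTER_CUBIC))
```

```text
t 13.85 tcp [0.5283 0.1949 0.2289] F [-1.   0.6  0. ] w 0.182 gf 0.0
shift mm [ 3.8  1.8 98.9] turn [-0.0006 -0.0012  0.0007]
```

View pics/w4c.png

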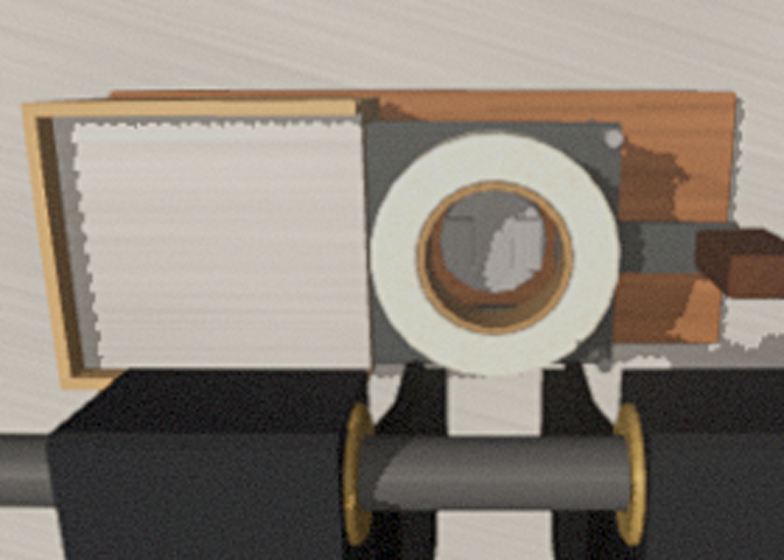

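The lifter is up with the roll on it. The roll's outer rim spans crop columns 371–620 and rows 131–375, and the bore centre is near (495,257).

Run:
```python
from geo import *
w=pickle.load(open('pics/w4.pkl','rb'))
s=lambda u,v:np.array([140+(u+.5)/2.8-.5,100+(v+.5)/2.8-.5])
for a,b in [((371,255),(620,255)),((496,131),(496,375)),((417,258),(573,258)),((495,181),(495,335))]:
    A,B=back(w,s(*a),.094),back(w,s(*b),.094); M=(A+B)/2; print(M,np.linalg.norm(A-B), Rz(.2815).T@(M-[.5229,.228,0])*1e3)
```

```text
[0.53508519 0.19461375 0.094     ] 0.09113716783976854 [  2.43098438 -35.45716821  94.        ]
[0.53412525 0.19414373 0.094     ] 0.09142035364956712 [  1.37826013 -35.6420199   94.        ]
[0.53394659 0.19447397 0.094     ] 0.057116054954905744 [  1.2983625  -35.27515132  94.        ]
[0.53325424 0.19427264 0.094     ] 0.0577957998005218 [  0.57734241 -35.27621923  94.        ]
```

>>> {"fn": "servo_tool", "kwargs": {
  "commands": [
    [[1, 4.8, 1, 20, 0, 0, 0], [1, 4.8, 1, 50, 0, 0, 0], [1, 4.8, 1, 80, 0, 0, 0], [1, 4.8, 1, 100, 0, 0, 0], [1, 4.8, 1, 110, 0, 0, 0]]
  ]
}}

```text
time_s: 14.35
tcp_pos: [0.5329, 0.1921, 0.1162]
ee_rot: [[0.961, 0.276, -0.003], [0.276, -0.961, -0.002], [-0.004, 0.001, -1.0]]
wrist_force: [-0.1, -0.3, -0.1]
gripper_width: 0.006
gripper_force: 0.0
```

>>> {"fn": "servo_tool", "kwargs": {
  "commands": [
    [[1, 0, 0, 0, 0, 0, 0], [1, 0, 0, 8, 0, 0, 0], [1, 0, 0, 18, 0, 0, 0], [1, 0, 0, 28, 0, 0, 0], [1, 0, 0, 32, 0, 0, 0]]
  ]
}}

```text
time_s: 14.85
tcp_pos: [0.5331, 0.1928, 0.0849]
ee_rot: [[0.961, 0.276, -0.002], [0.276, -0.961, -0.001], [-0.002, 0.0, -1.0]]
wrist_force: [-0.1, 0.0, -0.5]
gripper_width: 0.005
gripper_force: 0.0
```

```bash
python3 -c "
from go import *
go([.534,.1943,.086],16.13); go([.4993,.3096,.086],16.13)"
```

```text
t 14.85 tcp [0.5331 0.1928 0.0849] F [-0.1  0.  -0.5] w 0.005 gf 0.0
shift mm [ 1.2 -1.2 -1.1] turn [ 0.0004  0.0017 -0.0015]
t 14.85 tcp [0.5331 0.1928 0.0849] F [-0.1  0.  -0.5] w 0.005 gf 0.0
shift mm [  -0.2 -121.6   -1.1] turn [ 0.0004  0.0017 -0.0015]
```

>>> {"fn": "servo_tool", "kwargs": {
  "commands": [
    [[1, 0, -6, -1, 0, 0, 0], [1, 0, -14, -1, 0, 0, 0], [1, 0, -24, -1, 0, 0, 0], [1, 0, -35, -1, 0, 0, 0], [1, 0, -46, -1, 0, 0, 0]]
  ]
}}

```text
time_s: 15.35
tcp_pos: [0.5208, 0.2384, 0.0874]
ee_rot: [[0.961, 0.277, 0.0], [0.277, -0.961, 0.0], [0.0, 0.0, -1.0]]
wrist_force: [0.4, -0.5, 0.2]
gripper_width: 0.005
gripper_force: 0.6
```

>>> {"fn": "servo_tool", "kwargs": {
  "commands": [
    [[1, 0, -11, 0, 0, 0, 0], [1, 0, -22, 0, 0, 0, 0], [1, 0, -33, 0, 0, 0, 0], [1, 0, -44, 0, 0, 0, 0], [1, 0, -52, 0, 0, 0, 0]]
  ]
}}

```text
time_s: 15.85
tcp_pos: [0.5063, 0.2883, 0.0869]
ee_rot: [[0.961, 0.277, -0.0], [0.277, -0.961, 0.0], [-0.0, -0.0, -1.0]]
wrist_force: [0.6, -0.1, -1.0]
gripper_width: 0.006
gripper_force: 0.4
```

>>> {"fn": "servo_tool", "kwargs": {
  "commands": [
    [[1, 0, -7, 0, 0, 0, 0], [1, 0, -13, 0, 0, 0, 0], [1, 0, -18, 0, 0, 0, 0], [1, 0, -22, 0, 0, 0, 0], [1, 0, -23, 0, 0, 0, 0]]
  ]
}}

```text
time_s: 16.35
tcp_pos: [0.5002, 0.3097, 0.087]
ee_rot: [[0.961, 0.277, -0.0], [0.277, -0.961, -0.0], [-0.0, 0.0, -1.0]]
wrist_force: [-0.0, -0.4, -0.6]
gripper_width: 0.005
gripper_force: 0.4
```

Run:
```python
from cap import *; from go import *
c=cap('wrist','w5'); go([.4993,.3096,.086],16.13)
cap('side','s5')
a=cv2.imread('pics/w5.png'); b=cv2.imread('pics/s5.png'); import numpy as np
cv2.imwrite('pics/c5.png',np.hstack([a[100:400,140:540],b[100:400,220:620]]))
```

```text
t 16.4 tcp [0.5003 0.3097 0.0871] F [-1.   0.1  0.3] w 0.003 gf 0.04123955712429961
shift mm [-0.9 -0.2  1.1] turn [-0.0001 -0.0002 -0.0012]
```

View pics/c5.png

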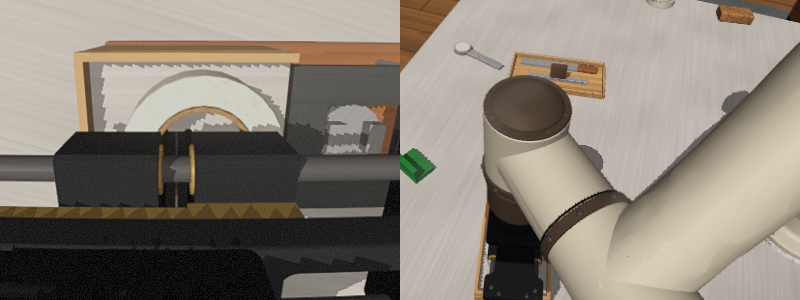

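The roll is on the deck, with the apex of its outer rim near crop (205,72) and the bore's apex near (205,107).

Run:
```python
from geo import *
w=pickle.load(open('pics/w5.pkl','rb'))
L=lambda u,v,z=.092:np.round(Rz(.2815).T@(back(w,(140+u,100+v),z)-[.5229,.228,0])*1e3,1)
print(L(205,72),L(205,107),'sides',L(125,132),L(285,132))
im=w['pixels'][:,:,:].astype(int)
for v in (176,190,205,218,226): # pale roll rows
    row=im[v,230:440]; print(v,[int(x) for x in row.sum(1)[::5]])
```

```text
[48.4 69.5 92. ] [29.6 69.  92. ] sides [ 15.5 112.2  92. ] [15.4 24.7 92. ]
176 [365, 401, 440, 591, 590, 591, 586, 585, 589, 584, 585, 581, 583, 582, 582, 590, 481, 435, 436, 438, 459, 483, 552, 592, 548, 470, 404, 341, 352, 579, 576, 576, 577, 568, 568, 575, 577, 574, 574, 576, 185, 272]
190 [254, 417, 401, 588, 594, 592, 597, 595, 590, 589, 590, 593, 451, 480, 617, 614, 615, 606, 602, 614, 611, 608, 609, 616, 610, 607, 600, 606, 603, 604, 616, 610, 594, 389, 396, 582, 584, 585, 583, 584, 182, 269]
205 [202, 398, 386, 583, 577, 581, 583, 581, 581, 580, 591, 612, 606, 607, 610, 609, 604, 610, 612, 615, 612, 605, 577, 507, 608, 613, 612, 597, 607, 603, 597, 606, 605, 588, 610, 613, 398, 396, 587, 564, 214, 269]
218 [196, 393, 379, 571, 561, 569, 563, 565, 545, 610, 616, 616, 610, 610, 607, 615, 358, 407, 380, 399, 390, 386, 405, 495, 570, 565, 567, 565, 408, 412, 601, 614, 605, 598, 603, 606, 602, 614, 387, 175, 259, 265]
226 [196, 403, 383, 450, 573, 384, 386, 418, 618, 606, 613, 612, 601, 609, 504, 416, 375, 399, 394, 401, 471, 575, 570, 394, 385, 387, 381, 390, 386, 401, 441, 343, 615, 498, 425, 500, 439, 489, 408, 142, 167, 176]
```

>>> {"fn": "servo_tool", "kwargs": {
  "commands": [
    [[1, 0, -3, 0, 0, 0, 0], [1, 0, -6, 0, 0, 0, 0], [1, 0, -6, 0, 0, 0, 0], [1, 0, -3, 0, 0, 0, 0], [1, 0, 1, 0, 0, 0, 0]]
  ]
}}

```text
time_s: 16.95
tcp_pos: [0.5006, 0.3085, 0.0871]
ee_rot: [[0.961, 0.277, 0.0], [0.277, -0.961, 0.0], [0.0, -0.0, -1.0]]
wrist_force: [0.3, -0.0, 0.2]
gripper_width: 0.009
gripper_force: 0.0
```

>>> {"fn": "servo_tool", "kwargs": {
  "commands": [
    [[1, 0, 0, 0, 0, 0, 0], [1, 0, 0, -10, 0, 0, 0], [1, 0, 0, -30, 0, 0, 0], [1, 0, 0, -65, 0, 0, 0], [1, 0, 0, -100, 0, 0, 0]]
  ]
}}

```text
time_s: 17.45
tcp_pos: [0.5005, 0.3082, 0.1886]
ee_rot: [[0.961, 0.277, -0.0], [0.277, -0.961, -0.001], [-0.0, 0.0, -1.0]]
wrist_force: [0.4, -0.5, -0.3]
gripper_width: 0.007
gripper_force: 0.0
```

>>> {"fn": "servo_tool", "kwargs": {
  "commands": [
    [[0.4, 0, 25, 0, 0, 0, 0], [0.4, 0, 65, 0, 0, 0, 0], [0.4, 0, 110, 0, 0, 0, 0], [0.4, 0, 155, 0, 0, 0, 0], [0.4, 0, 195, 0, 0, 0, 0]]
  ]
}}

```text
time_s: 17.95
tcp_pos: [0.5549, 0.1193, 0.1882]
ee_rot: [[0.961, 0.277, 0.001], [0.277, -0.961, 0.001], [0.001, -0.0, -1.0]]
wrist_force: [1.3, 0.8, -0.5]
gripper_width: 0.372
gripper_force: 0.0
```

```bash
python3 -c "
from go import *
go([.5588,.1035,.0975],16.13)
from cap import *
cap('side','s6')"
```

```text
t 17.95 tcp [0.5549 0.1193 0.1882] F [ 1.3  0.8 -0.5] w 0.372 gf 0.0
shift mm [-0.7 16.3 90.7] turn [-0.0001 -0.0014 -0.0012]
```

>>> {"fn": "servo_tool", "kwargs": {
  "commands": [
    [[0.4, -0.7, 10, 0, 0, 0, 0], [0.4, -0.7, 17, 5, 0, 0, 0], [0.4, -0.7, 17, 15, 0, 0, 0], [0.4, -0.7, 17, 25, 0, 0, 0], [0.4, -0.7, 17, 35, 0, 0, 0]]
  ]
}}

```text
time_s: 18.5
tcp_pos: [0.558, 0.1052, 0.1507]
ee_rot: [[0.961, 0.278, -0.001], [0.278, -0.961, -0.0], [-0.001, -0.0, -1.0]]
wrist_force: [-0.9, 0.2, 0.5]
gripper_width: 0.597
gripper_force: 0.0
```

>>> {"fn": "servo_tool", "kwargs": {
  "commands": [
    [[0.4, 0, 0, 10, 0, 0, 0], [0.4, 0, 0, 25, 0, 0, 0], [0.4, 0, 0, 40, 0, 0, 0], [0.4, 0, 0, 54, 0, 0, 0], [0.4, 0, 0, 54, 0, 0, 0]]
  ]
}}

```text
time_s: 19.0
tcp_pos: [0.5568, 0.1043, 0.0954]
ee_rot: [[0.961, 0.277, -0.005], [0.277, -0.961, -0.002], [-0.005, 0.001, -1.0]]
wrist_force: [0.1, 0.1, -0.3]
gripper_width: 0.605
gripper_force: 0.0
```

>>> {"fn": "servo_tool", "kwargs": {
  "commands": [
    [[0.6, 0, 0, 0, 0, 0, 0], [1, 0, 0, 0, 0, 0, 0], [1, 0, 0, 0, 0, 0, 0], [1, 0, 0, 0, 0, 0, 0], [1, 0, 0, 0, 0, 0, 0]]
  ]
}}

```text
time_s: 19.5
tcp_pos: [0.5591, 0.1041, 0.0988]
ee_rot: [[0.961, 0.277, 0.001], [0.277, -0.961, -0.0], [0.001, 0.001, -1.0]]
wrist_force: [1.3, -2.8, 1.2]
gripper_width: 0.343
gripper_force: 30.0
```

Gripped; pushing down 40 mm plus a little.

>>> {"fn": "servo_tool", "kwargs": {
  "commands": [
    [[1, 0, 0, 4, 0, 0, 0], [1, 0, 0, 9, 0, 0, 0], [1, 0, 0, 14, 0, 0, 0], [1, 0, 0, 19, 0, 0, 0], [1, 0, 0, 24, 0, 0, 0]]
  ]
}}

```text
time_s: 20.0
tcp_pos: [0.5591, 0.1041, 0.0741]
ee_rot: [[0.961, 0.277, 0.001], [0.277, -0.961, -0.0], [0.001, 0.001, -1.0]]
wrist_force: [1.7, -5.3, 4.2]
gripper_width: 0.342
gripper_force: 30.0
```

>>> {"fn": "servo_tool", "kwargs": {
  "commands": [
    [[1, 0, 0, 5, 0, 0, 0], [1, 0, 0, 9, 0, 0, 0], [1, 0, 0, 13, 0, 0, 0], [1, 0, 0, 15, 0, 0, 0], [1, 0, 0, 16, 0, 0, 0]]
  ]
}}

```text
time_s: 20.5
tcp_pos: [0.5591, 0.1041, 0.0586]
ee_rot: [[0.961, 0.277, 0.001], [0.277, -0.961, -0.001], [0.001, 0.001, -1.0]]
wrist_force: [-1.6, -5.3, 13.3]
gripper_width: 0.342
gripper_force: 30.0
```

>>> {"fn": "servo_tool", "kwargs": {
  "commands": [
    [[1, 0, 0, 0.5, 0, 0, 0], [1, 0, 0, 1, 0, 0, 0], [1, 0, 0, 1.5, 0, 0, 0], [1, 0, 0, 2, 0, 0, 0], [1, 0, 0, 2, 0, 0, 0]]
  ]
}}

```text
time_s: 21.0
tcp_pos: [0.5592, 0.1041, 0.0586]
ee_rot: [[0.961, 0.277, 0.002], [0.277, -0.961, -0.001], [0.001, 0.001, -1.0]]
wrist_force: [-3.2, -5.2, 17.3]
gripper_width: 0.348
gripper_force: 30.0
```

>>> {"fn": "servo_tool", "kwargs": {
  "commands": [
    [[1, 0, 0, -1, 0, 0, 0], [1, 0, 0, -1, 0, 0, 0], [0.4, 0, 0, -1, 0, 0, 0], [0.4, 0, 0, -1, 0, 0, 0], [0.4, 0, 0, -1, 0, 0, 0]]
  ]
}}

```text
time_s: 21.5
tcp_pos: [0.5579, 0.1048, 0.0561]
ee_rot: [[0.961, 0.276, -0.001], [0.276, -0.961, 0.0], [-0.001, -0.0, -1.0]]
wrist_force: [-0.2, 0.2, -0.3]
gripper_width: 0.529
gripper_force: 0.0
```

>>> {"fn": "servo_tool", "kwargs": {
  "commands": [
    [[0.4, 0, 0, 0, 0, 0, 0], [0.4, 0, 0, -10, 0, 0, 0], [0.4, 0, 0, -40, 0, 0, 0], [0.4, 0, 0, -85, 0, 0, 0], [0.4, 0, 0, -130, 0, 0, 0]]
  ]
}}

```text
time_s: 22.0
tcp_pos: [0.5581, 0.1044, 0.1887]
ee_rot: [[0.961, 0.277, -0.001], [0.277, -0.961, -0.001], [-0.001, 0.0, -1.0]]
wrist_force: [1.2, 0.0, -0.2]
gripper_width: 0.599
gripper_force: 0.0
```

>>> {"fn": "servo_tool", "kwargs": {
  "commands": [
    [[0.4, -30, 0, -20, 0, 0, 0], [0.4, -65, 0, -40, 0, 0, 0], [0.4, -100, 0, -50, 0, 0, 0], [0.4, -130, 0, -50, 0, 0, 0], [0.4, -130, 0, -50, 0, 0, 0]]
  ]
}}

```text
time_s: 22.5
tcp_pos: [0.4305, 0.0675, 0.2383]
ee_rot: [[0.961, 0.277, 0.001], [0.277, -0.961, 0.002], [0.001, -0.001, -1.0]]
wrist_force: [0.4, -0.2, -0.1]
gripper_width: 0.602
gripper_force: 0.0
```

Run:
```python
from cap import *; from go import *
cap('wrist','w7');cap('side','s7'); go([.5,.1,.2],16.13)
a=cv2.imread('pics/w7.png'); b=cv2.imread('pics/s7.png'); import numpy as np
cv2.imwrite('pics/c7.png',np.vstack([cv2.resize(a,(480,300)),np.pad(b[100:400,160:640],((0,0),(0,0),(0,0)))]))
```

```text
t 22.6 tcp [0.4336 0.0686 0.2381] F [ 0.1  0.1 -0.1] w 0.601 gf 0.0
shift mm [ 72.4 -11.7  38.3] turn [-0.0005 -0.0026 -0.0008]
```

View pics/c7.png

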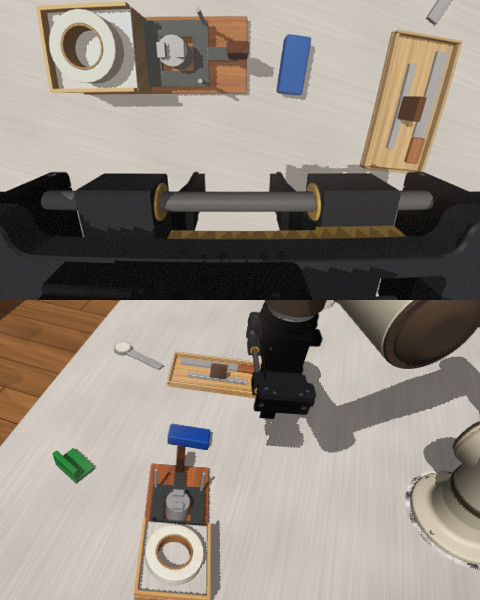

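The final picture shows the roll flat and wholly on the deck at (83,47), and the lifter down around the bare spindle at (172,50). The bar lies beside the file and parallel to it, and the bystanders are where they were.

```bash
python3 -c "
from station import r
print(r.finish_job())"
```

```text
the job is handed in; nothing more can be done
None
```

I did all the steps in the order asked and handed the job in at about 22.6 s: the keeper bar is flat in the tray beside and parallel to the file, the roll is wholly on the landing deck, and the lifter is fully down (no verdict was returned).

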